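Ice the fish pan

TASK

At the fish counter, lift the spouted steel jug and, keeping it upright, turn it so that its spout faces the rectangular steel pan (not the round bowl). Then tip the jug over the pan so that both ice cubes land in it, leaving the pan where it stands, and set the empty jug back down upright on the counter and let go.

Things in the scene. Friction and masses are not known exactly. Their poses are not given: they have to be found in the camera images.
- jug_handle (a point): steel jug, about 0.3 kg, 95 mm tall, spout roughly away from the robot. Point: middle of its upright grip bar (14 mm thick along y, 16 along x, heights 25-92 mm, joined to the wall at heights 32 and 85), 60 mm above the underside. Axes: z up, +x from handle to spout. Foot 84 mm across, its centre 82 mm ahead (+x); mouth 100 mm; lip edge, 62 mm wide, 187 mm ahead and 35 above (+z) the point.
- pan_in (a point): empty rectangular steel pan, 0.7 kg, loose, left or right of the jug: 176 mm (x) by 162 mm (y) outside, 65 mm tall, walls 4 mm, and a flange 8 mm wide round the top. A round steel bowl (160 mm across, 65 mm tall) stands on the jug's other side. Point: centre of the pan's inner floor, 4 mm above the counter; z up.
- ice_a_center (a point): one ice cube: clear ice, 24 mm edges, 13 g, slippery; the point is its centre. At first it lies loose on the jug's inner floor. The jug's front wall flares out by 37 degrees, so the ice begins to slide out at a jug tilt of about 60 to 65 degrees and has all left by 75 to 85.
- ice_b_center (a point): the other ice cube: clear ice, 24 mm edges, 13 g, slippery; the point is its centre. At first it lies loose on the jug's inner floor.
There are look-alikes about, which are no part of the job. Leave any black look-alike of the part that bears ice_b_center alone.

How it is judged:
On the way, in this order (a step that is already met when the one before it is completed fails the run):
1. the jug, ice still in it, is off the counter and upright (within 15 degrees) with its spout pointing at the pan (within about 10 to 15 degrees) (height (world z) of jug_handle above 0.09 m and angle between jug_handle's own z axis and vertical below 0.26 rad and x of pan_in in the frame of jug_handle between 0.05 and 0.6 m and (y of pan_in in the frame of jug_handle between -0.045 and 0.045 m or (x of pan_in in the frame of jug_handle above 0.3 m and y of pan_in in the frame of jug_handle between -0.07 and 0.07 m)) and distance between each of ice_a_center, ice_b_center and jug_handle below 0.16 m), for 0.1 s.
2. the jug is tilted more than 40 degrees over the pan (angle between jug_handle's own z axis and vertical above 0.7 rad and horizontal distance between jug_handle and pan_in below 0.26 m), for 0.1 s.
At the end, for the whole second after the job is handed in: Both ice cubes lie inside the rectangular pan (centres within its walls and below its rim), the pan stands level, and the jug stands upright (within 5 degrees) on the counter, outside the pan (x of ice_a_center in the frame of pan_in between -0.084 and 0.084 m and y of ice_a_center in the frame of pan_in between -0.077 and 0.077 m and z of ice_a_center in the frame of pan_in between 0 and 0.055 m and x of ice_b_center in the frame of pan_in between -0.084 and 0.084 m and y of ice_b_center in the frame of pan_in between -0.077 and 0.077 m and z of ice_b_center in the frame of pan_in between 0 and 0.055 m and angle between each of jug_handle, pan_in's own z axis and vertical below 0.1 rad and height (world z) of jug_handle between 0.05 and 0.07 m and horizontal distance between jug_handle and pan_in above 0.1 m); the robot touches nothing.
It fails at once if the pan is shoved more than 30 mm (distance of pan_in from where it was at the start of the episode above 0.03 m).
It also fails if it takes over 61 s, if anything falls off the work surface, if the arm or the gripper's body presses on something with over 40 N, if the wrist force passes 120 N, or if a joint passes its speed limit or range.

ROBOT

A 6-joint arm with a two-finger parallel gripper is mounted at the origin on the work surface. World frame = base frame: x ahead of the robot, y to its left, z up, the work surface at z = 0. Lengths are in m, angles in rad, forces in N, time in s.
With the tool pointing down it reaches from about 0.35 to 0.975 m from the base axis. Payload 4.9 kg.
Tool frame: the origin (TCP) lies at the very end of the fingers, on their centre line; the grasp point (between the pads) lies 19 mm behind it (ctrl.pinch_z is the distance from the TCP to the grasp point, in m); z points along the fingers, y is the direction in which the jaws open and shut (so a half turn about z gives the same grasp; the last joint's range is limited). The gripper opens to 85 mm and grips with 20 to 120 N. Pads are 22 mm wide; open, the fingers measure 114 mm over their backs; the gripper's body (76 mm by 85 mm) begins 54 mm behind the grasp point. The pads swing forward as they close: fully open they stand 13 mm farther back than shut.
Start: joints at [-1.425, 0.053, 1.613, -0, 1.476, -0.119], TCP at [0.164, -0.603, 0.231] pointing down, gripper open.
Joint ranges: [-3.01, 3.01], [-1.01, 2.22], [0.06, 2.58], [-1.02, 4.17], [0.09, 2.62], [-3.14, 3.14]. Speed limits (rad/s): [2.57, 2.57, 3.14, 3.14, 3.14, 3.14].

INTERFACE

Orientations are given as a rotation vector (axis times angle).
In Python, from station import ctrl gives the robot as it stands.
- The arm moves only by the tool carry_out, never from a script. Its argument "series" is a list of rows, each a list of 7 numbers: the shift along the world's x, y, z each as a share of 0.025 m, from -1 to 1, then the turn, a rotation vector about the world's x, y, z each as a share of 0.1 rad, from -1 to 1, then the opening, from 0 (shut) to 1 (fully open). A call has 1 to 12 rows; each row shifts and turns the commanded pose from where the row before left it; what a row does not reach is not made up. A row lasts 1/10 s, in which the tool goes at most 50 mm and 8.59 degrees, less where a joint would pass 70% of its speed; a pose out of reach is approached as far as the arm can. A call with a number of a shift or a turn outside -1 to 1 is refused whole. A call with a gripper value outside its range is refused whole. The fingers move at their own pace and stop on an object; "grip_force" is the grip in N (left out, the last holds). Time passes only in rows, so rows that do not move let the fingers close. It gives the time, the measured TCP pose, the force and the opening at its end, in the units of the state.
- ctrl.get_obs(): the state, without advancing time (a new reading comes with each control period).
- ctrl.get_image(name): name is "scene" or "top" or "wrist"; returns a dict with "frame" (480x640x3 uint8, blue, green, red), "fx", "fy", "cx", "cy" (pixels), "k1" (the pictures are not rectified: a ray, as slopes to the right and down, at radius r is drawn at 1 + k1 r^2 times it, then the intrinsics apply), "R" (3x3) and "t" (3): a world point X has camera coordinates R X + t; the wrist camera has in their place "hand_eye" (4x4, takes a point from camera to tool coordinates, whose origin is the TCP and whose axes are the flange's). Camera axes: x right, y down, z forward; pixel columns grow to the right and rows downward; lengths in m; the calibration is good to about 2 mm. A picture is of the moment at which its call begins: read the wrist's pose just before it. There is no depth.
- ctrl.finish_job(): hands the job in, once; it reports no verdict.
Trained networks look in a picture, given as the dict that the camera call returned (one of the last four; its "shot" number tells which), for a name from the list of things; names that differ only in an ending like _2 or _b are one class to them, and where a whole thing is asked for, a point or a joint stands for the part that bears it (a point fixed in the world has none). Each returns a list of dicts, best first, with "p" (0 to 1); they miss things now and then, are a little off and sometimes report something else, mostly with a low value. They report only what shows in the picture. A call takes as long as a camera call. They do not tell look-alikes from the thing itself.
- ctrl.trace(picture, name): "mask" (480x640 bool, what is visible of it) and "rect" ([left, top, width, height] as shares, 0 to 1, of the picture: columns of its width, rows of its height, round what is visible of it).
- ctrl.mark_of(picture, name): "position" ([column, row] as shares, 0 to 1, of the picture: columns of its width, rows of its height: a listed point, or the origin of a listed thing).
The state is a dict: "t": time; "q": joint angles; "dq": joint speeds; "effort": joint torques, N m; "tool_pos": TCP position; "tool_rot": TCP orientation; "contact_force": force on the tool from outside, world axes, zero at the start; "wrist_torque": the same for the moment, N m; "opening": finger opening in m.
Only numpy, scipy, OpenCV 4.12 (cv2) and the standard library are available. Lean on these libraries where they do the work, as an engineer would, in place of code of your own. Each camera call takes 0.05 s, during which the arm holds its last target.

## Working session

There is one attempt and no reset: what is moved stays moved. The work goes in short steps, Python scripts to look and compute and a tool call to move; the robot and the scene stay as the last step left them, time stands still between calls to the robot, and variables do not carry over. Pictures are saved under pics/ and viewed, and the job is handed in when it is done.

Besides the shell and the picture viewer there is one more tool, called as name(argument=value, ...), one argument or row to a line, values as JSON. carry_out: Moves the arm, as the interface text tells. Shift numbers are shares of 0.025 m and turn numbers shares of 0.1 rad, none past 1 either way. Its arguments: {"type":"object","properties":{"series":{"type":"array"},"grip_force":{"type":"number"}},"required":["series"]}

```bash
ls; mkdir -p pics; cat > h.py <<'E'
import numpy as np, cv2
from station import ctrl
def ray(im,px):
    # pixel -> unit slopes undistorted
    x=(px[0]-im['cx'])/im['fx']; y=(px[1]-im['cy'])/im['fy']
    k=im['k1']; u,v=x,y
    for _ in range(30):
        r2=u*u+v*v; u=x/(1+k*r2); v=y/(1+k*r2)
    d=np.array([u,v,1.0]); R=np.array(im['R']);t=np.array(im['t'])
    return -R.T@t, R.T@d
def atz(im,px,z):
    o,d=ray(im,px); return o+d*(z-o[2])/d[2]
def proj(im,X):
    p=np.array(im['R'])@np.array(X)+np.array(im['t']); u,v=p[0]/p[2],p[1]/p[2]; r=1+im['k1']*(u*u+v*v)
    return im['cx']+im['fx']*u*r, im['cy']+im['fy']*v*r
def tri(a,pa,b,pb):
    o1,d1=ray(a,pa);o2,d2=ray(b,pb)
    A=np.stack([d1,-d2],1); s=np.linalg.lstsq(A,o2-o1,rcond=None)[0]
    p=o1+s[0]*d1;q=o2+s[1]*d2
    return (p+q)/2,np.linalg.norm(p-q)
E
python3 - <<'E'
from h import *
o=ctrl.get_obs(); print(o)
ims={n:ctrl.get_image(n) for n in('scene','top')}
W=np.array([640,480])
for n,im in ims.items():
    cv2.imwrite(f'pics/{n}0.png',im['frame'])
    print(n,im['fx'],im['k1'],-np.array(im['R']).T@np.array(im['t']))
    for nm in('jug_handle','pan_in','ice_a_center'):
        for m in ctrl.mark_of(im,nm): print(nm,m['p'],np.array(m['position'])*W)
        for m in ctrl.trace(im,nm): print('  tr',m['p'],np.array(m['rect'])*np.r_[W,W])
print(ctrl.get_obs()['t'])
E
```

```text
pics
{'t': 0.0, 'q': array([-1.42501395e+00,  5.33627553e-02,  1.61431098e+00,  2.52165162e-05,
        1.47601225e+00, -1.18987666e-01]), 'dq': array([-0.00049234, -0.00057404, -0.00203295,  0.00067758, -0.00133823,
        0.00042124]), 'effort': array([-8.27860072e-05, -3.93685842e+01, -3.70169699e+01, -1.51815393e-04,
        6.99008509e-03,  3.54837844e-06]), 'tool_pos': array([ 0.16347664, -0.60258574,  0.23004923]), 'tool_rot': array([-3.11202872e+00, -4.14405959e-01,  4.62402969e-06]), 'contact_force': array([0.01355934, 0.18485693, 1.13729471]), 'wrist_torque': array([ 0.01557847,  0.00338968, -0.05209966]), 'opening': 0.08557119213411853}
scene 619.0725265235958 -0.08624121515377929 [ 1.05411472 -0.44629446  0.81619595]
jug_handle 0.93 [329.728 237.696]
  tr 0.92 [310.72  223.392  75.2    93.984]
pan_in 0.9 [164.928 335.904]
  tr 0.86 [ 72.704 245.376 169.216 158.88 ]
ice_a_center 0.61 [351.424 291.408]
  tr 0.83 [342.72  279.696  19.584  23.808]
  tr 0.68 [ 73.28  245.28  167.168 160.704]
top 479.62343247894165 -0.1145433152139001 [ 0.39841311 -0.01938127  0.86972191]
jug_handle 0.73 [313.216 246.48 ]
  tr 0.89 [304.704 142.992  70.592 110.208]
pan_in 0.6 [474.688 285.792]
  tr 0.59 [428.608 224.496 117.184 115.824]
ice_a_center 0.6 [324.608 206.88 ]
  tr 0.77 [318.912 196.992  16.32   19.824]
0.7
```

View pics/scene0.png

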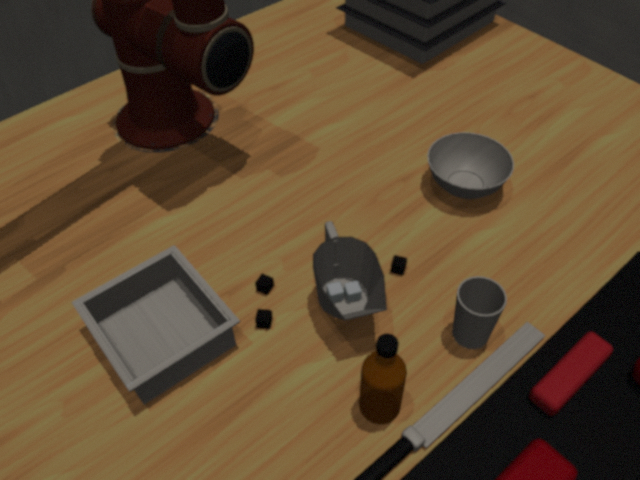

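View pics/top0.png

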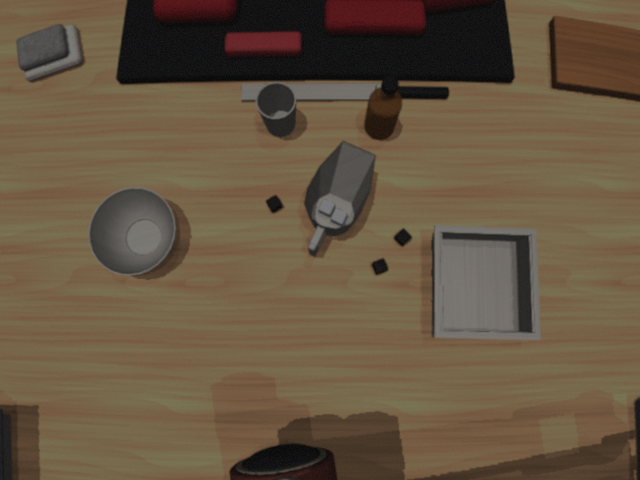

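```bash
cat > s.py <<'E'
from h import *
a=ctrl.get_image('scene');b=ctrl.get_image('top')
import pickle
pickle.dump((a,b),open('ims.pkl','wb'))
print('handle',tri(a,(329.7,237.7),b,(313.2,246.5)))
print('pan',tri(a,(164.9,335.9),b,(474.7,285.8)), atz(a,(164.9,335.9),.004), atz(b,(474.7,285.8),.004))
print('ice',tri(a,(351.4,291.4),b,(324.6,206.9)))
E
python3 s.py
```

```text
handle (array([ 5.42989737e-01, -3.41896336e-04,  6.20247359e-02]), np.float64(0.0009590094880761799))
pan (array([ 0.48188667, -0.29463043, -0.00261896]), np.float64(0.0039312945239920625)) [ 0.48782466 -0.29432695  0.004     ] [ 0.48026779 -0.29428091  0.004     ]
ice (array([ 0.62369417, -0.02188422,  0.01618263]), np.float64(0.00387913174569895))
```

The jug sits mid-scene with its handle at about (330,238) in the scene view and (313,247) in the top view. Its spout faces away from the robot. The rectangular pan is on the robot's right, at about (485,285) in the top view. The bowl is on the left, and black cubes lie around the jug. Next I'll zoom in to measure the yaw.

```bash
python3 - <<'E'
from h import *; import pickle
a,b=pickle.load(open('ims.pkl','rb'))
A=cv2.resize(a['frame'][215:335,290:410],None,fx=5,fy=5,interpolation=cv2.INTER_CUBIC)
B=cv2.resize(b['frame'][135:255,280:400],None,fx=5,fy=5,interpolation=cv2.INTER_CUBIC)
f=lambda x:np.clip(x*1.8,0,255).astype('uint8')
cv2.imwrite('pics/za.png',f(A));cv2.imwrite('pics/zb.png',f(B))
# mask of jug top PCA
for n in [(433,228),(536,230),(539,340),(433,338)]: print(atz(b,n,.065))
E
```

```text
[ 0.57464475 -0.20725681  0.065     ]
[ 0.57152117 -0.390822    0.065     ]
[ 0.38185984 -0.38222129  0.065     ]
[ 0.38791992 -0.20026803  0.065     ]
```

View pics/za.png

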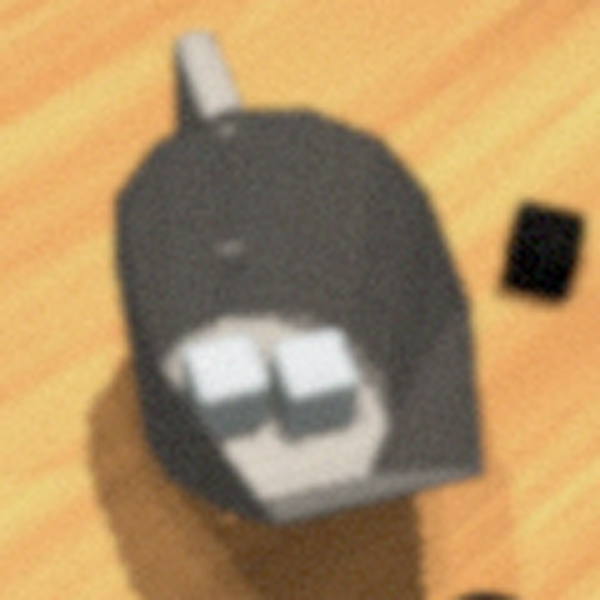

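View pics/zb.png

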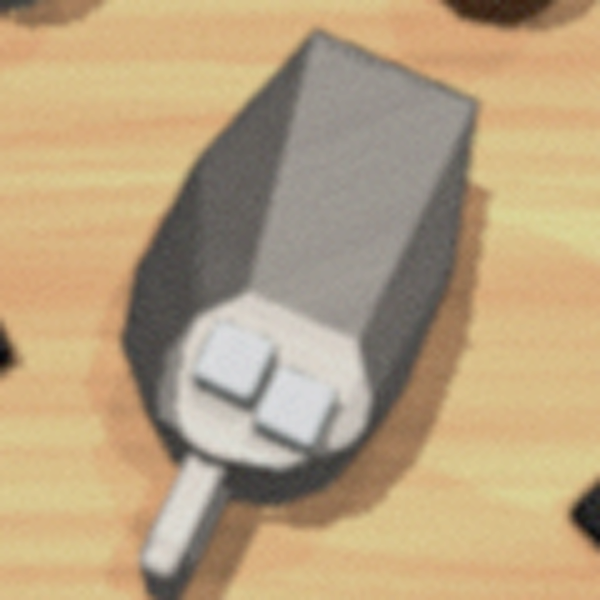

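```bash
python3 - <<'E'
from h import *; import pickle
a,b=pickle.load(open('ims.pkl','rb'))
p1=tri(a,(345.6,318.6),b,(375.4,155.6)); p2=tri(a,(386,309.4),b,(343.6,141.4)); print(p1,p2)
lip=(p1[0]+p2[0])/2; h=np.array([.543,-.0003,.062])
c1=atz(b,(375.4,155.6),.095);c2=atz(b,(343.6,141.4),.095);l2=(c1+c2)/2
print(np.linalg.norm(c1-c2))
for l in(lip,l2):
    d=l-h; print(l,d,np.hypot(*d[:2]),np.degrees(np.arctan2(d[1],d[0])))
e=c1-c2; print(np.degrees(np.arctan2(e[1],e[0]))+90)
# scan front hypothesis: project model
for yaw in(-22,-24,-26):
    y=np.radians(yaw); X=np.array([np.cos(y),np.sin(y),0]);Y=np.array([-np.sin(y),np.cos(y),0])
    for hh in ([.543,0,.06],[.545,.0,.06]):
      P=[np.array(hh)+X*.187+Y*s*.031+[0,0,.035] for s in(-1,1)]+[np.array(hh)+[0,0,.032]]
      print(yaw,hh,[np.round(proj(i,p),1).tolist() for i in(a,b) for p in P])
E
```

```text
(array([ 0.69498576, -0.10571343,  0.09647847]), np.float64(0.002898537289970993)) (array([ 0.72106109, -0.05179599,  0.09569057]), np.float64(0.0026735837452343688))
0.0599968345102075
[ 0.70802343 -0.07875471  0.09608452] [ 0.16502343 -0.07845471  0.03408452] 0.18272348780923195 -25.42714199417661
[ 0.70759661 -0.0799799   0.095     ] [ 0.16459661 -0.0796799   0.033     ] 0.18286861773713978 -25.831251972332513
-25.49028106205617
-22 [0.543, 0, 0.06] [[352.9, 321.0], [393.7, 308.9], [329.5, 225.1], [370.4, 150.0], [336.8, 137.3], [312.3, 243.1]]
-22 [0.545, 0.0, 0.06] [[353.9, 321.9], [394.7, 309.7], [330.3, 225.8], [370.4, 148.9], [336.8, 136.3], [312.4, 241.9]]
-24 [0.543, 0, 0.06] [[348.3, 321.6], [389.8, 310.7], [329.5, 225.1], [373.7, 152.0], [340.6, 138.2], [312.3, 243.1]]
-24 [0.545, 0.0, 0.06] [[349.2, 322.5], [390.8, 311.5], [330.3, 225.8], [373.7, 150.9], [340.6, 137.1], [312.4, 241.9]]
-26 [0.543, 0, 0.06] [[343.6, 322.1], [385.7, 312.3], [329.5, 225.1], [377.0, 154.1], [344.3, 139.1], [312.3, 243.1]]
-26 [0.545, 0.0, 0.06] [[344.5, 323.0], [386.7, 313.2], [330.3, 225.8], [377.0, 153.0], [344.3, 138.1], [312.4, 241.9]]
```

carry_out(
  series=[
    [0.48,0.97,0,0,0,0.94,1],
    [0.48,0.97,0,0,0,0.94,1],
    [0.48,0.97,0,0,0,0.94,1],
    [0.48,0.97,0,0,0,0.94,1],
    [0.48,0.97,0,0,0,0.94,1],
    [0.48,0.97,0,0,0,0.94,1],
    [0.48,0.97,0,0,0,0.94,1],
    [0.48,0.97,0,0,0,0.94,1],
    [0.48,0.97,0,0,0,0.94,1],
    [0.48,0.97,0,0,0,0.94,1],
    [0.48,0.97,0,0,0,0.94,1],
    [0.48,0.97,0,0,0,0.94,1],
  ],
)

```text
t: 2.0
tool_pos: [0.3079, -0.3112, 0.2315]
tool_rot: [2.406, 2.019, 0.0]
contact_force: [0.1, -0.9, -0.2]
opening: 0.0857
```

carry_out(
  series=[
    [0.48,0.97,0,0,0,0.94,1],
    [0.48,0.97,0,0,0,0.94,1],
    [0.48,0.97,0,0,0,0.94,1],
    [0.48,0.97,0,0,0,0.94,1],
    [0.48,0.97,0,0,0,0.94,1],
    [0.48,0.97,0,0,0,0.94,1],
    [0.48,0.97,0,0,0,0.94,1],
    [0.48,0.97,0,0,0,0.94,1],
    [0.48,0.97,0,0,0,0.94,1],
    [0.48,0.97,0,0,0,0.94,1],
    [0.48,0.97,0,0,0,0.94,1],
    [0.48,0.97,0,0,0,0.94,1],
  ],
)

```text
t: 3.2
tool_pos: [0.452, -0.0201, 0.2315]
tool_rot: [0.953, 2.993, 0.0]
contact_force: [0.3, -1.3, 0.3]
opening: 0.0855
```

carry_out(
  series=[
    [0.48,0.97,0,0,0,0.94,1],
    [0.48,0.97,0,0,0,0.94,1],
    [0,0,-0.4,-0.33,-0.7,0,1],
    [0,0,-0.4,-0.33,-0.7,0,1],
    [0,0,-0.4,-0.33,-0.7,0,1],
    [0,0,-0.4,-0.33,-0.7,0,1],
    [0,0,-0.4,-0.33,-0.7,0,1],
    [0,0,-0.4,-0.33,-0.7,0,1],
    [0,0,-0.4,-0.33,-0.7,0,1],
    [0,0,-0.4,-0.33,-0.7,0,1],
    [0,0,-0.4,-0.33,-0.7,0,1],
    [0,0,-0.4,-0.33,-0.7,0,1],
  ],
)

```text
t: 4.4
tool_pos: [0.4756, 0.0275, 0.1315]
tool_rot: [0.51, 2.319, -0.215]
contact_force: [1.4, -0.1, -0.5]
opening: 0.0858
```

```bash
cat > go.py <<'E'
from h import *
from scipy.spatial.transform import Rotation as Ro
def target(P,yaw,beta,back=0.0):
    y=np.radians(yaw);b=np.radians(beta)
    X=np.array([np.cos(y),np.sin(y),0]);Y=np.array([-np.sin(y),np.cos(y),0]);Z=np.array([0,0,1.])
    z=np.sin(b)*X-np.cos(b)*Z; x=np.cross(Y,z)
    return np.array(P)+z*(ctrl.pinch_z-back),Ro.from_matrix(np.stack([x,Y,z],1))
def delta(P,yaw,beta,back=0.0):
    o=ctrl.get_obs(); p,R=target(P,yaw,beta,back)
    d=p-o['tool_pos']; w=(R*Ro.from_rotvec(o['tool_rot']).inv()).as_rotvec()
    print('t',o['t'],'tcp',np.round(o['tool_pos'],4),'q',np.round(o['q'],2),'F',np.round(o['contact_force'],1),'op',round(o['opening'],4))
    print('shift units',np.round(d/.025,3),'turn units',np.round(w/.1,3))
E
python3 - <<'E'
from go import *
delta([.5405,.0008,.06],-25.5,45,.12)
delta([.5405,.0008,.06],-25.5,45,0)
from h import *
im=ctrl.get_image('wrist'); cv2.imwrite('pics/w1.png',im['frame']); 
E
```

```text
t 4.4 tcp [0.4756 0.0275 0.1315] q [ 0.12 -0.64  2.47 -0.61  0.71 -0.67] F [ 1.4 -0.1 -0.5] op 0.0858
shift units [0.009 0.166 0.005] turn units [ 0.006 -0.087 -0.104]
t 4.4 tcp [0.4756 0.0275 0.1315] q [ 0.12 -0.64  2.47 -0.61  0.71 -0.67] F [ 1.4 -0.1 -0.5] op 0.0858
shift units [ 3.072 -1.295 -3.389] turn units [ 0.006 -0.087 -0.104]
```

View pics/w1.png

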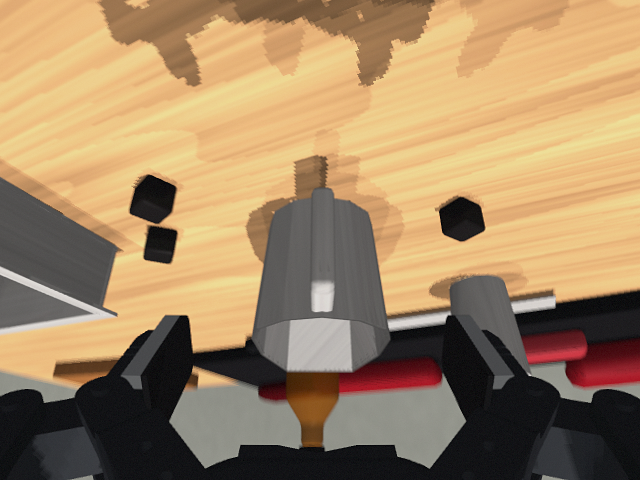

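The wrist view shows the grip bar centred between the jaws, at column 322 against a jaw midpoint of 320. I'll reduce the tool pitch to 30° so joint 4 has more room, then approach.

```bash
python3 - <<'E'
from go import *
delta([.5405,.0008,.06],-25.5,30,.08)
delta([.5405,.0008,.06],-25.5,30,0)
E
```

```text
t 4.45 tcp [0.4724 0.0276 0.126 ] q [ 0.12 -0.64  2.48 -0.61  0.71 -0.67] F [-1.5  0.3 -4.1] op 0.0853
shift units [ 1.617 -0.545 -0.518] turn units [ 1.13   2.218 -0.116]
t 4.45 tcp [0.4724 0.0276 0.126 ] q [ 0.12 -0.64  2.48 -0.61  0.71 -0.67] F [-1.5  0.3 -4.1] op 0.0853
shift units [ 3.061 -1.234 -3.289] turn units [ 1.13   2.218 -0.116]
```

carry_out(
  series=[
    [0.4,-0.14,-0.13,0.28,0.55,-0.03,1],
    [0.4,-0.14,-0.13,0.28,0.55,-0.03,1],
    [0.4,-0.14,-0.13,0.28,0.55,-0.03,1],
    [0.4,-0.14,-0.13,0.28,0.55,-0.03,1],
    [0,0,0,0,0,0,1],
    [0,0,0,0,0,0,1],
  ],
)

```text
t: 5.05
tool_pos: [0.5157, 0.0131, 0.1186]
tool_rot: [0.582, 2.558, -0.154]
contact_force: [-0.4, 0.7, -0.5]
opening: 0.0855
```

```bash
python3 - <<'E'
from go import *
delta([.5405,.0008,.06],-25.5,30,.08)
delta([.5405,.0008,.06],-25.5,30,0)
E
```

```text
t 5.05 tcp [0.5157 0.0131 0.1186] q [-0.   -0.4   2.27 -0.3   0.81 -0.97] F [-0.4  0.7 -0.5] op 0.0855
shift units [-0.114  0.037 -0.219] turn units [-0.004  0.039  0.022]
t 5.05 tcp [0.5157 0.0131 0.1186] q [-0.   -0.4   2.27 -0.3   0.81 -0.97] F [-0.4  0.7 -0.5] op 0.0855
shift units [ 1.33  -0.651 -2.99 ] turn units [-0.004  0.039  0.022]
```

carry_out(
  series=[
    [0.22,-0.11,-0.5,0,0,0,1],
    [0.22,-0.11,-0.5,0,0,0,1],
    [0.22,-0.11,-0.5,0,0,0,1],
    [0.22,-0.11,-0.5,0,0,0,1],
    [0.22,-0.11,-0.5,0,0,0,1],
    [0.22,-0.11,-0.5,0,0,0,1],
    [0,0,0,0,0,0,1],
    [0,0,0,0,0,0,1],
  ],
)

```text
t: 5.85
tool_pos: [0.5477, -0.0028, 0.0431]
tool_rot: [0.581, 2.559, -0.154]
contact_force: [0.5, 0.8, 0.3]
opening: 0.0854
```

```bash
python3 - <<'E'
from go import *
im=ctrl.get_image('wrist'); cv2.imwrite('pics/w2.png',im['frame']); 
im=ctrl.get_image('scene'); cv2.imwrite('pics/s2.png',im['frame']); 
delta([.5405,.0008,.06],-25.5,30,0)
E
```

```text
t 5.95 tcp [ 0.5486 -0.0028  0.0441] q [-0.04 -0.17  2.24 -0.35  0.61 -0.93] F [ 1.2  0.7 -0.3] op 0.0853
shift units [ 0.015 -0.015 -0.014] turn units [-0.003  0.053  0.011]
```

View pics/w2.png

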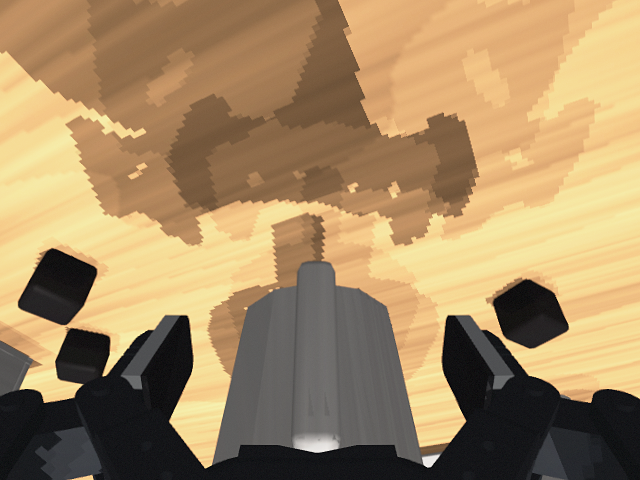

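View pics/s2.png

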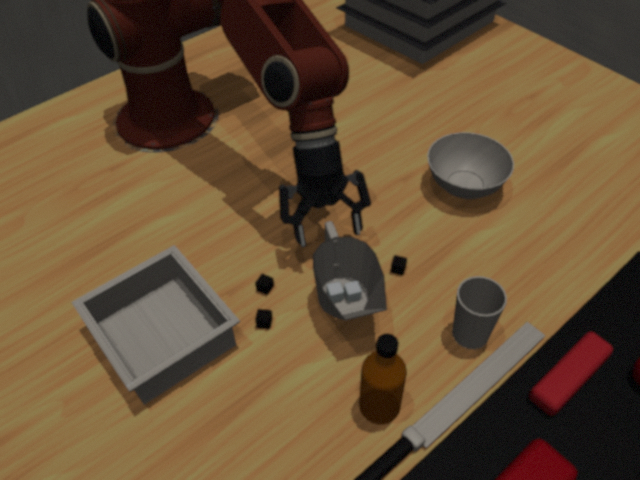

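The bar sits centred between the open fingers in both the wrist view (column 317) and the scene view (330,235). Closing now.

carry_out(
  series=[
    [0,0,0,0,0,0,0],
    [0,0,0,0,0,0,0],
    [0,0,0,0,0,0,0],
    [0,0,0,0,0,0,0],
    [0,0,0,0,0,0,0],
    [0,0,0,0,0,0,0],
    [0,0,0,0,0,0,0],
    [0,0,0,0,0,0,0],
    [0,0,0,0,0,0,0],
    [0,0,0,0,0,0,0],
  ],
  grip_force=110,
)

```text
t: 6.95
tool_pos: [0.5487, -0.0032, 0.0436]
tool_rot: [0.581, 2.557, -0.154]
contact_force: [-3.0, 0.9, 4.4]
opening: 0.0126
```

carry_out(
  series=[
    [0,0,0.3,0,0,0,0],
    [0,0,0.5,0,0,0,0],
    [0,0,0.6,0,0,0,0],
    [0,0,0.6,0,0,0,0],
    [0,0,0,0,0,0,0],
  ],
)

```text
t: 7.45
tool_pos: [0.5503, -0.0032, 0.0966]
tool_rot: [0.581, 2.553, -0.152]
contact_force: [0.7, -0.5, -2.3]
opening: 0.0127
```

```bash
python3 - <<'E'
from go import *
im=ctrl.get_image('wrist'); cv2.imwrite('pics/w3.png',im['frame']); 
im=ctrl.get_image('scene'); cv2.imwrite('pics/s3.png',im['frame'][100:400,100:500]); 
delta([.5405,.0008,.11],-25.5,30,0)
E
```

```text
t 7.55 tcp [ 0.5484 -0.0032  0.0935] q [-0.04 -0.27  2.22 -0.3   0.72 -0.98] F [-0.2 -0.4 -3.2] op 0.0126
shift units [ 0.02  -0.001  0.012] turn units [-0.006  0.043  0.019]
```

View pics/w3.png

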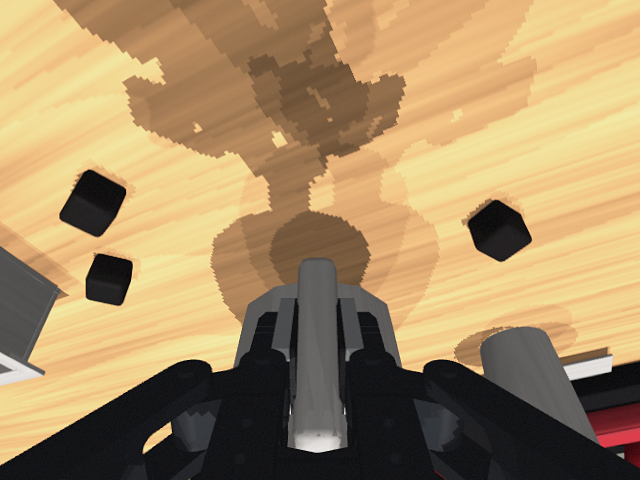

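View pics/s3.png

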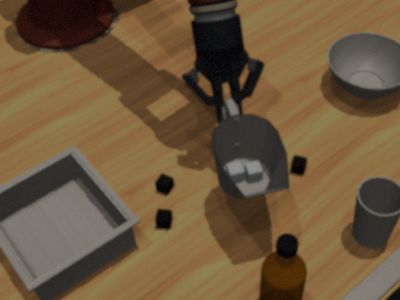

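Grasp is good and the cubes are still in the jug. Next, lift.

carry_out(
  series=[
    [0,0,0.5,0,0,0,0],
    [0,0,0.8,0,0,0,0],
    [0,0,0.9,0,0,0,0],
    [0,0,0.9,0,0,0,0],
    [0,0,0.9,0,0,0,0],
    [0,0,0.9,0,0,0,0],
    [0,0,0.5,0,0,0,0],
    [0,0,0.2,0,0,0,0],
    [0,0,0,0,0,0,0],
  ],
)

```text
t: 8.45
tool_pos: [0.5486, -0.0032, 0.2334]
tool_rot: [0.582, 2.558, -0.154]
contact_force: [0.5, -0.3, -3.4]
opening: 0.0126
```

```bash
python3 - <<'E'
from go import *
delta([.49,-.08,.28],-93,30,0)
E
```

```text
t 8.45 tcp [ 0.5486 -0.0032  0.2334] q [-0.04 -0.44  2.1  -0.24  1.   -1.09] F [ 0.5 -0.3 -3.4] op 0.0126
shift units [-2.362 -3.447  1.215] turn units [  0.02    0.039 -11.765]
```

carry_out(
  series=[
    [-0.16,-0.23,0.08,0,0,-0.4,0],
    [-0.16,-0.23,0.08,0,0,-0.85,0],
    [-0.16,-0.23,0.08,0,0,-0.85,0],
    [-0.16,-0.23,0.08,0,0,-0.85,0],
    [-0.16,-0.23,0.08,0,0,-0.85,0],
    [-0.16,-0.23,0.08,0,0,-0.85,0],
    [-0.16,-0.23,0.08,0,0,-0.85,0],
    [-0.16,-0.23,0.08,0,0,-0.85,0],
  ],
)

```text
t: 9.25
tool_pos: [0.5157, -0.0491, 0.247]
tool_rot: [1.377, 2.285, -0.37]
contact_force: [-0.3, 0.9, -2.4]
opening: 0.0127
```

carry_out(
  series=[
    [-0.16,-0.23,0.08,0,0,-0.85,0],
    [-0.16,-0.23,0.08,0,0,-0.85,0],
    [-0.16,-0.23,0.08,0,0,-0.85,0],
    [-0.16,-0.23,0.08,0,0,-0.85,0],
    [-0.16,-0.23,0.08,0,0,-0.85,0],
    [-0.16,-0.23,0.08,0,0,-0.85,0],
    [-0.16,-0.23,0.08,0,0,-0.3,0],
    [0,0,0,0,0,0,0],
    [0,0,0,0,0,0,0],
  ],
)

```text
t: 10.15
tool_pos: [0.4884, -0.0894, 0.2625]
tool_rot: [1.977, 1.88, -0.532]
contact_force: [0.6, -0.5, -2.5]
opening: 0.0125
```

```bash
python3 - <<'E'
from go import *
a=ctrl.get_image('scene'); cv2.imwrite('pics/s4.png',a['frame']); 
b=ctrl.get_image('top'); cv2.imwrite('pics/t4.png',b['frame']);
W=np.array([640,480])
for im in(a,b):
    for nm in('jug_handle','pan_in'):
        for m in ctrl.mark_of(im,nm): print(nm,m['p'],np.array(m['position'])*W)
delta([.49,-.08,.28],-93,30,0)
E
```

```text
jug_handle 0.96 [261.12  136.896]
pan_in 0.56 [163.2   333.696]
jug_handle 0.94 [375.168 256.896]
t 10.45 tcp [ 0.4885 -0.0893  0.2633] q [-0.05 -0.26  1.91 -0.53  1.5   0.05] F [ 0.  -0.2 -2.7] op 0.0122
shift units [ 0.04  -0.002  0.021] turn units [ 0.035  0.02  -0.02 ]
```

View pics/s4.png

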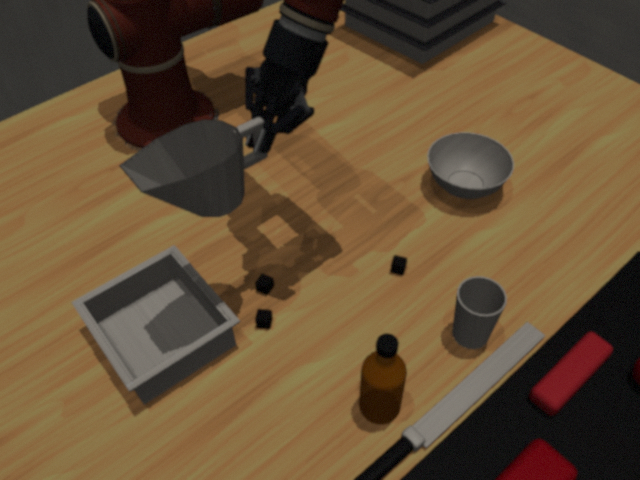

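View pics/t4.png

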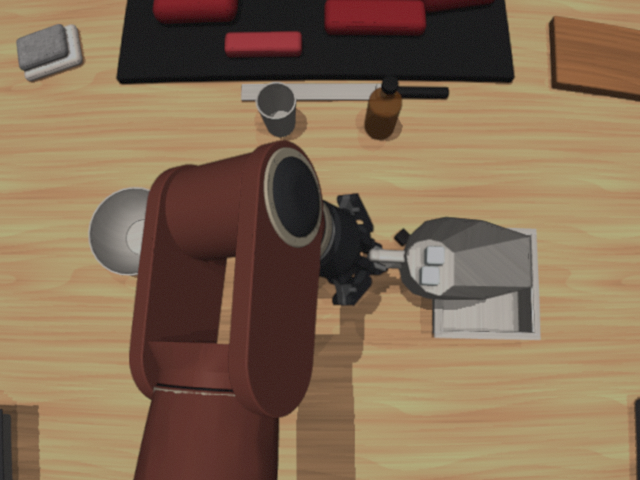

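```bash
python3 - <<'E'
from go import *
a=ctrl.get_image('scene'); b=ctrl.get_image('top')
print(tri(a,(261.1,136.9),b,(375.2,256.9)))
y=np.radians(-93); X=np.array([np.cos(y),np.sin(y),0]);Y=np.array([-np.sin(y),np.cos(y),0])
h=np.array([.49,-.08,.28])
for im in(a,b):
    for p in (h,h+.187*X+.031*Y+[0,0,.035],h+.187*X-.031*Y+[0,0,.035],h+.082*X-[0,0,.06]): print(np.round(proj(im,p),1))
B=cv2.resize(b['frame'][200:320,360:560],None,fx=4,fy=4); cv2.imwrite('pics/zt4.png',np.clip(B*1.6,0,255).astype('uint8'))
A=cv2.resize(a['frame'][100:230,100:300],None,fx=4,fy=4); cv2.imwrite('pics/zs4.png',np.clip(A*1.6,0,255).astype('uint8'))
E
```

```text
(array([ 0.49134767, -0.08068363,  0.28365574]), np.float64(0.0046118900415805875))
[259.4 138.5]
[140.8 191.7]
[118.4 164.8]
[214.3 196.1]
[372.8 257.4]
[530.8 235.3]
[532.1 286.7]
[428.  267.2]
```

View pics/zt4.png

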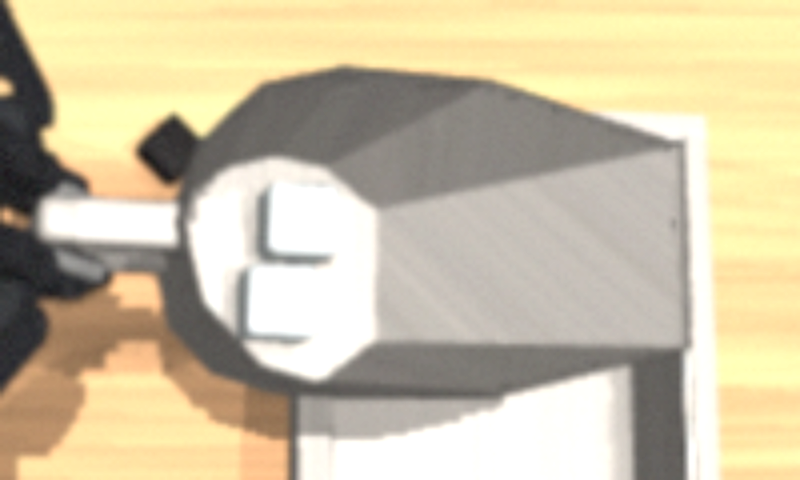

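View pics/zs4.png

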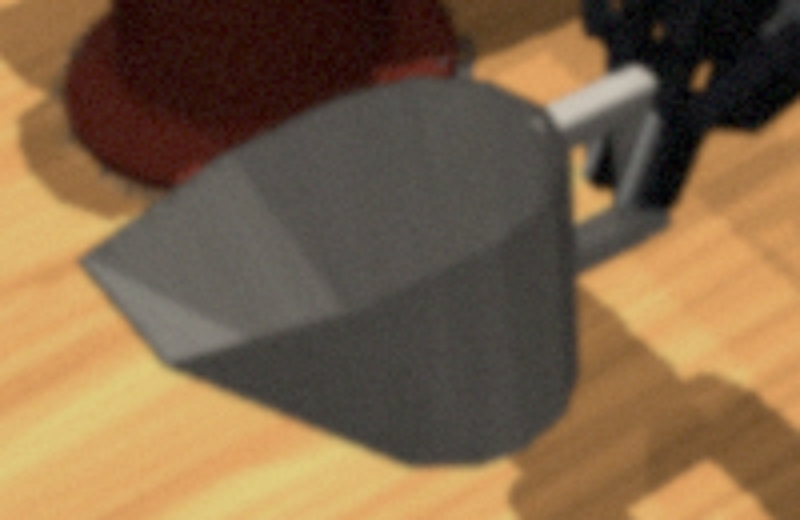

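The lip corners project within about 1 px of the model in both views, so I can plan the pour.

```bash
cat > pour.py <<'E'
from go import *
C=np.array([.480,-.295]); y=np.radians(-93); X=np.array([np.cos(y),np.sin(y),0]);Y=np.array([-np.sin(y),np.cos(y),0]);Z=np.array([0,0,1.])
L=np.array([C[0],C[1],0])-.025*X
def handle(th):
    c,s=np.cos(th),np.sin(th); lx=.187*c+.035*s; lz=.035*c-.187*s
    h=L-lx*X; z2=.105-lz
    w=np.clip(th/np.radians(55),0,1); 
    zz=(.28*(1-w)+(.105+.133)*w) if w<1 else z2
    return h+zz*Z
def tcp(th):
    b=np.radians(30)-th
    return handle(th)+.019*(np.sin(b)*X-np.cos(b)*Z)
if __name__=='__main__':
    o=ctrl.get_obs(); print(o['tool_pos'],tcp(0))
    ths=np.r_[0,np.arange(.05,.96,.1),1.0][:0]
    ths=np.concatenate([np.arange(0,.91,.1),np.arange(.95,1.56,.05)])
    p=o['tool_pos']
    for a,b in zip(ths[:-1],ths[1:]):
        n=tcp(b); print(round(np.degrees(b),1),np.round((n-p)/.025,2),np.round((b-a)*Y*10,2), np.round(handle(b),3)); p=n
E
python3 pour.py
```

```text
[ 0.48857984 -0.08930395  0.26334993] [ 0.49059803 -0.09277752  0.26354552]
5.7 [ 0.09  0.03 -0.2 ] [ 1.   -0.05  0.  ] [ 0.491 -0.081  0.276]
11.5 [ 0.01  0.1  -0.2 ] [ 1.   -0.05  0.  ] [ 0.491 -0.08   0.271]
17.2 [ 0.    0.02 -0.2 ] [ 1.   -0.05  0.  ] [ 0.491 -0.081  0.267]
22.9 [-0.   -0.05 -0.19] [ 1.   -0.05  0.  ] [ 0.491 -0.084  0.262]
28.6 [-0.01 -0.12 -0.18] [ 1.   -0.05  0.  ] [ 0.491 -0.089  0.258]
34.4 [-0.01 -0.2  -0.17] [ 1.   -0.05  0.  ] [ 0.49  -0.096  0.254]
40.1 [-0.01 -0.27 -0.17] [ 1.   -0.05  0.  ] [ 0.49  -0.105  0.249]
45.8 [-0.02 -0.33 -0.16] [ 1.   -0.05  0.  ] [ 0.489 -0.115  0.245]
51.6 [-0.02 -0.4  -0.15] [ 1.   -0.05  0.  ] [ 0.489 -0.127  0.241]
54.4 [-0.01 -0.22 -0.07] [ 0.5  -0.03  0.  ] [ 0.488 -0.133  0.238]
57.3 [-0.01 -0.24  0.22] [ 0.5  -0.03  0.  ] [ 0.488 -0.14   0.243]
60.2 [-0.01 -0.25  0.27] [ 0.5  -0.03  0.  ] [ 0.488 -0.147  0.25 ]
63.0 [-0.01 -0.26  0.26] [ 0.5  -0.03  0.  ] [ 0.487 -0.154  0.256]
65.9 [-0.01 -0.28  0.25] [ 0.5  -0.03  0.  ] [ 0.487 -0.162  0.261]
68.8 [-0.02 -0.29  0.23] [ 0.5  -0.03  0.  ] [ 0.487 -0.17   0.267]
71.6 [-0.02 -0.3   0.22] [ 0.5  -0.03  0.  ] [ 0.486 -0.178  0.271]
74.5 [-0.02 -0.31  0.2 ] [ 0.5  -0.03  0.  ] [ 0.486 -0.186  0.276]
77.3 [-0.02 -0.32  0.19] [ 0.5  -0.03  0.  ] [ 0.485 -0.195  0.28 ]
80.2 [-0.02 -0.33  0.17] [ 0.5  -0.03  0.  ] [ 0.485 -0.204  0.283]
83.1 [-0.02 -0.34  0.15] [ 0.5  -0.03  0.  ] [ 0.484 -0.213  0.286]
85.9 [-0.02 -0.34  0.14] [ 0.5  -0.03  0.  ] [ 0.484 -0.222  0.289]
88.8 [-0.02 -0.35  0.12] [ 0.5  -0.03  0.  ] [ 0.483 -0.231  0.291]
```

carry_out(
  series=[
    [0.09,0.03,-0.2,1,-0.05,0,0],
    [0.01,0.1,-0.2,1,-0.05,0,0],
    [0,0.02,-0.2,1,-0.05,0,0],
    [0,-0.05,-0.19,1,-0.05,0,0],
    [-0.01,-0.12,-0.18,1,-0.05,0,0],
    [-0.01,-0.2,-0.17,1,-0.05,0,0],
    [-0.01,-0.27,-0.17,1,-0.05,0,0],
    [-0.02,-0.33,-0.16,1,-0.05,0,0],
    [-0.02,-0.4,-0.15,1,-0.05,0,0],
    [0,0,0,0,0,0,0],
    [0,0,0,0,0,0,0],
  ],
)

```text
t: 11.65
tool_pos: [0.4891, -0.1206, 0.2224]
tool_rot: [-2.075, -1.967, -0.39]
contact_force: [0.6, 0.2, -2.6]
opening: 0.0124
```

```bash
python3 - <<'E'
from pour import *
a=ctrl.get_image('scene'); cv2.imwrite('pics/s5.png',a['frame']); 
delta(handle(.9),-93,30-np.degrees(.9))
c,s=np.cos(.9),np.sin(.9); h=handle(.9)
for k in(-1,1): print(proj(a,h+X*(.187*c+.035*s)+Z*(.035*c-.187*s)+k*.031*Y))
E
```

```text
t 11.7 tcp [ 0.4893 -0.1199  0.2229] q [-0.57 -0.15  1.86  0.32  1.62 -0.53] F [ 0.1 -0.3 -2.8] op 0.0125
shift units [-0.005  0.009  0.012] turn units [ 0.04   0.002 -0.004]
(np.float64(151.17839521692449), np.float64(268.1584344595131))
(np.float64(171.39751545380565), np.float64(294.7287097252177))
```

View pics/s5.png

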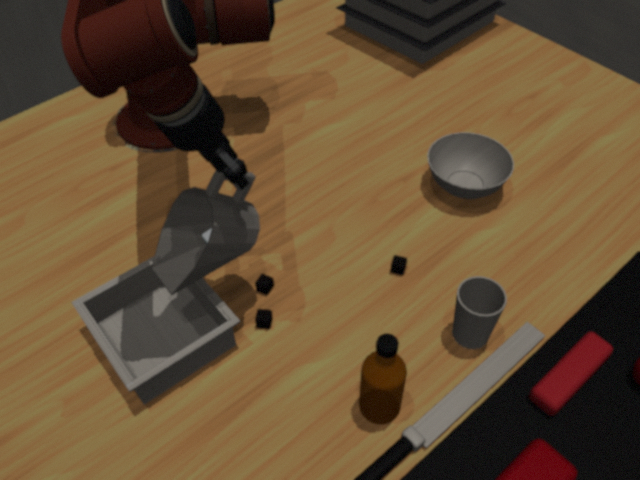

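The lip sits over the pan at about (155,270) to (172,292), as predicted, and the bar hasn't slipped in the grip. I'll keep tilting.

carry_out(
  series=[
    [-0.01,-0.22,-0.05,0.5,-0.03,0,0],
    [-0.01,-0.24,0.22,0.5,-0.03,0,0],
    [-0.01,-0.25,0.27,0.5,-0.03,0,0],
    [-0.01,-0.26,0.26,0.5,-0.03,0,0],
    [-0.01,-0.28,0.25,0.5,-0.03,0,0],
    [-0.02,-0.29,0.23,0.5,-0.03,0,0],
    [-0.02,-0.3,0.22,0.5,-0.03,0,0],
    [-0.02,-0.31,0.2,0.5,-0.03,0,0],
    [-0.02,-0.32,0.19,0.5,-0.03,0,0],
    [-0.02,-0.33,0.17,0.5,-0.03,0,0],
    [-0.02,-0.34,0.15,0.5,-0.03,0,0],
    [-0.02,-0.34,0.14,0.5,-0.03,0,0],
  ],
)

```text
t: 12.9
tool_pos: [0.4852, -0.2064, 0.28]
tool_rot: [-1.682, -1.602, -0.895]
contact_force: [-0.4, -0.4, -3.4]
opening: 0.0124
```

carry_out(
  series=[
    [0,0,0,0,0,0,0],
    [0,0,0,0,0,0,0],
    [0,0,0,0,0,0,0],
    [0,0,0,0,0,0,0],
    [0,0,0,0,0,0,0],
    [0,0,0,0,0,0,0],
  ],
)

```text
t: 13.5
tool_pos: [0.4846, -0.2067, 0.2792]
tool_rot: [-1.683, -1.6, -0.897]
contact_force: [0.3, -0.7, -2.8]
opening: 0.0126
```

```bash
python3 - <<'E'
from pour import *
a=ctrl.get_image('scene'); cv2.imwrite('pics/s6.png',cv2.resize(a['frame'][120:420,50:350],None,fx=2,fy=2)); 
b=ctrl.get_image('top'); cv2.imwrite('pics/t6.png',cv2.resize(b['frame'][180:380,380:600],None,fx=3,fy=3))
for im in(a,b):
  for m in ctrl.mark_of(im,'ice_a_center'): print(m['p'],np.array(m['position'])*[640,480])
delta(handle(1.5),-93,30-np.degrees(1.5))
E
```

```text
0.59 [126.784 358.08 ]
t 13.7 tcp [ 0.4845 -0.207   0.279 ] q [-0.86  0.15  1.64  0.7   2.05 -0.71] F [-0.3 -0.  -2.8] op 0.0126
shift units [ 0.004  0.019 -0.018] turn units [0.017 0.048 0.016]
```

View pics/s6.png

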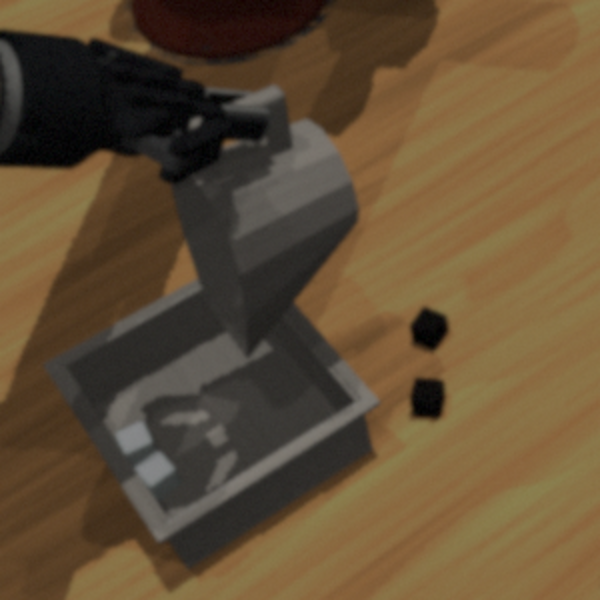

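View pics/t6.png

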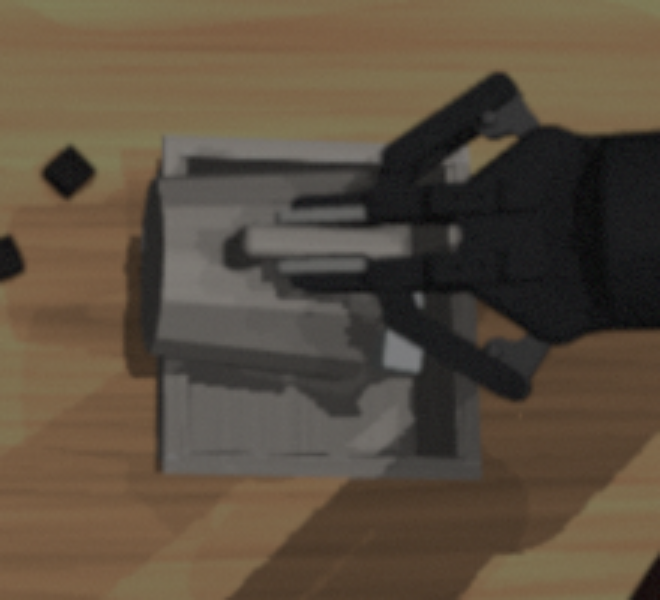

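Both cubes are in the pan, at about (132,437) and (155,468) in the zoomed scene view. Now I'll untilt and take the jug back to its original spot.

carry_out(
  series=[
    [0.01,0.31,0,-0.5,0.03,0,0],
    [0.01,0.31,-0.04,-1,0.05,0,0],
    [0.01,0.31,-0.04,-1,0.05,0,0],
    [0.01,0.31,-0.04,-1,0.05,0,0],
    [0.01,0.31,-0.04,-1,0.05,0,0],
    [0.01,0.31,-0.04,-1,0.05,0,0],
    [0.01,0.31,-0.04,-1,0.05,0,0],
    [0.01,0.31,-0.04,-1,0.05,0,0],
    [0.01,0.31,-0.04,-1,0.05,0,0],
    [0.01,0.31,-0.04,-1,0.05,0,0],
  ],
)

```text
t: 14.7
tool_pos: [0.4868, -0.1288, 0.2704]
tool_rot: [-2.268, -2.159, -0.031]
contact_force: [0.1, 0.2, -2.5]
opening: 0.0126
```

carry_out(
  series=[
    [0.01,0.31,-0.04,-1,0.05,0,0],
    [0.01,0.31,-0.04,-1,0.05,0,0],
    [0.01,0.31,-0.04,-1,0.05,0,0],
    [0.01,0.31,-0.04,-1,0.05,0,0],
    [0.01,0.31,-0.04,-1,0.05,0,0],
    [0,0,0,-0.5,0.03,0,0],
    [0,0,0,0,0,0,0],
  ],
)

```text
t: 15.4
tool_pos: [0.4876, -0.0888, 0.2633]
tool_rot: [1.972, 1.888, -0.529]
contact_force: [0.1, 0.4, -2.0]
opening: 0.0128
```

```bash
python3 - <<'E'
from go import *
delta([.5405,.0008,.25],-25.5,30,0)
E
```

```text
t 15.4 tcp [ 0.4876 -0.0888  0.2633] q [-0.05 -0.26  1.91 -0.53  1.5   0.04] F [ 0.1  0.4 -2. ] op 0.0128
shift units [ 2.453  3.422 -1.179] turn units [7.0000e-03 7.0000e-03 1.1695e+01]
```

carry_out(
  series=[
    [0.17,0.24,-0.08,0,0,0.4,0],
    [0.17,0.24,-0.08,0,0,0.9,0],
    [0.17,0.24,-0.08,0,0,0.9,0],
    [0.17,0.24,-0.08,0,0,0.9,0],
    [0.17,0.24,-0.08,0,0,0.9,0],
    [0.17,0.24,-0.08,0,0,0.9,0],
    [0.17,0.24,-0.08,0,0,0.9,0],
  ],
)

```text
t: 16.1
tool_pos: [0.5181, -0.0488, 0.2513]
tool_rot: [1.316, 2.313, -0.349]
contact_force: [-0.0, 0.4, -2.0]
opening: 0.0126
```

carry_out(
  series=[
    [0.17,0.24,-0.08,0,0,0.9,0],
    [0.17,0.24,-0.08,0,0,0.9,0],
    [0.17,0.24,-0.08,0,0,0.9,0],
    [0.17,0.24,-0.08,0,0,0.9,0],
    [0.17,0.24,-0.08,0,0,0.9,0],
    [0.17,0.24,-0.08,0,0,0.9,0],
    [0.17,0.24,-0.08,0,0,0.5,0],
    [0,0,0,0,0,0,0],
  ],
)

```text
t: 16.9
tool_pos: [0.5475, -0.0075, 0.2369]
tool_rot: [0.584, 2.558, -0.152]
contact_force: [-0.3, 0.3, -2.9]
opening: 0.0126
```

```bash
python3 - <<'E'
from go import *
a=ctrl.get_image('scene'); cv2.imwrite('pics/s7.png',a['frame']); 
b=ctrl.get_image('top')
for im in(a,b):
  for m in ctrl.mark_of(im,'jug_handle'): print(m['p'],np.array(m['position'])*[640,480])
delta([.5405,.0008,.06],-25.5,30,0)
E
```

```text
0.68 [328.512 146.304]
0.8 [311.872 218.304]
t 17.1 tcp [ 0.5478 -0.0071  0.2373] q [-0.05 -0.44  2.09 -0.23  1.01 -1.1 ] F [ 0.6 -0.4 -2.8] op 0.0123
shift units [ 0.047  0.153 -7.74 ] turn units [-0.019  0.045  0.026]
```

View pics/s7.png

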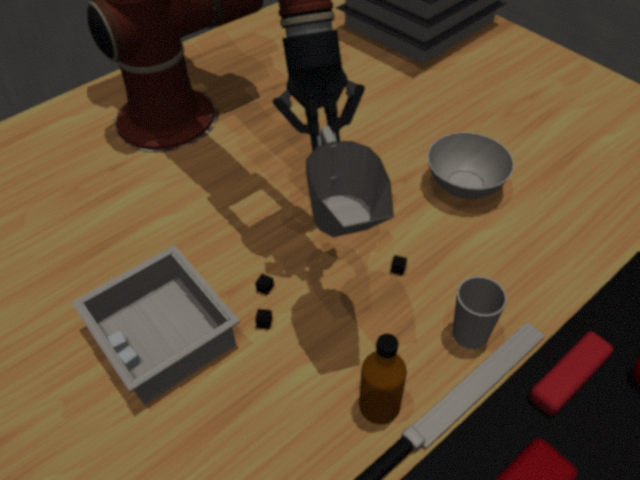

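The jug is empty and both cubes lie in the pan at about (117,340) and (128,357). Lowering the jug.

carry_out(
  series=[
    [0,0.01,-0.5,0,0,0,0],
    [0,0.02,-0.8,0,0,0,0],
    [0,0.02,-0.8,0,0,0,0],
    [0,0.02,-0.8,0,0,0,0],
    [0,0.02,-0.8,0,0,0,0],
    [0,0.02,-0.8,0,0,0,0],
    [0,0.02,-0.8,0,0,0,0],
    [0,0.02,-0.8,0,0,0,0],
    [0,0,-0.6,0,0,0,0],
    [0,0,-0.4,0,0,0,0],
    [0,0,-0.2,0,0,0,0],
    [0,0,0,0,0,0,0],
  ],
)

```text
t: 18.3
tool_pos: [0.5474, -0.0029, 0.0537]
tool_rot: [0.582, 2.559, -0.152]
contact_force: [-0.4, 0.5, -2.7]
opening: 0.0122
```

```bash
python3 - <<'E'
from go import *
delta([.5405,.0008,.06],-25.5,30,0)
E
```

```text
t 18.3 tcp [ 0.5474 -0.0029  0.0537] q [-0.04 -0.2   2.24 -0.33  0.64 -0.94] F [-0.4  0.5 -2.7] op 0.0122
shift units [ 0.063 -0.012 -0.396] turn units [-0.019  0.031  0.016]
```

carry_out(
  series=[
    [0,0,-0.15,0,0,0,0],
    [0,0,-0.1,0,0,0,0],
    [0,0,-0.06,0,0,0,0],
    [0,0,-0.05,0,0,0,0],
    [0,0,0,0,0,0,0],
    [0,0,0,0,0,0,0],
  ],
)

```text
t: 18.9
tool_pos: [0.5479, -0.0029, 0.0457]
tool_rot: [0.582, 2.557, -0.152]
contact_force: [0.4, 0.0, -2.4]
opening: 0.0125
```

carry_out(
  series=[
    [0,0,-0.05,0,0,0,0],
    [0,0,-0.04,0,0,0,0],
    [0,0,0,0,0,0,0],
    [0,0,0,0,0,0,0],
  ],
)

```text
t: 19.3
tool_pos: [0.5482, -0.003, 0.0437]
tool_rot: [0.582, 2.557, -0.152]
contact_force: [-0.2, -0.3, -0.6]
opening: 0.0124
```

The load has come off the wrist (force z went from -2.7 to -0.6), so the jug is on the counter. Releasing.

carry_out(
  series=[
    [0,0,-0.02,0,0,0,0],
    [0,0,0,0,0,0,0.3],
    [0,0,0,0,0,0,0.6],
    [0,0,0,0,0,0,1],
    [0,0,0,0,0,0,1],
    [0,0,0,0,0,0,1],
    [0,0,0,0,0,0,1],
    [0,0,0,0,0,0,1],
    [0,0,0,0,0,0,1],
  ],
)

```text
t: 20.2
tool_pos: [0.5478, -0.003, 0.0428]
tool_rot: [0.582, 2.558, -0.152]
contact_force: [-0.8, -0.7, 1.0]
opening: 0.0855
```

carry_out(
  series=[
    [-0.2,0.1,0.4,0,0,0,1],
    [-0.25,0.12,0.5,0,0,0,1],
    [-0.25,0.12,0.5,0,0,0,1],
    [-0.25,0.12,0.5,0,0,0,1],
    [-0.25,0.12,0.5,0,0,0,1],
    [-0.25,0.12,0.5,0,0,0,1],
    [-0.25,0.12,0.5,0,0,0,1],
    [-0.25,0.12,0.5,0,0,0,1],
    [-0.25,0.12,0.5,0,0,0,1],
    [0,0,0,0,0,0,1],
    [0,0,0,0,0,0,1],
  ],
)

```text
t: 21.3
tool_pos: [0.4929, 0.0236, 0.1528]
tool_rot: [0.582, 2.557, -0.152]
contact_force: [0.0, 1.0, -0.2]
opening: 0.0853
```

```bash
python3 - <<'E'
from go import *
a=ctrl.get_image('scene'); cv2.imwrite('pics/s8.png',a['frame']); 
b=ctrl.get_image('top'); cv2.imwrite('pics/t8.png',b['frame'])
for im in(a,b):
  for n in('jug_handle','pan_in','ice_a_center'):
    for m in ctrl.mark_of(im,n): print(n,m['p'],np.array(m['position'])*[640,480])
print(ctrl.get_obs())
E
```

```text
jug_handle 0.91 [325.888 240.288]
pan_in 0.66 [162.432 333.12 ]
ice_a_center 0.57 [127.488 355.584]
jug_handle 0.75 [313.472 247.296]
pan_in 0.97 [477.312 284.88 ]
ice_a_center 0.8 [512.192 275.52 ]
{'t': 21.7, 'q': array([ 0.02506767, -0.51807702,  2.28800386, -0.28912649,  0.91380734,
       -0.9740883 ]), 'dq': array([-0.00114213, -0.00312678, -0.00376756,  0.00089539,  0.00133178,
       -0.00022279]), 'effort': array([-5.45181378e-03, -1.54497617e+01, -3.72344470e+01, -6.99395277e-01,
       -1.31766893e+00, -3.16898388e-05]), 'tool_pos': array([0.49268984, 0.02345562, 0.15228013]), 'tool_rot': array([ 0.58243629,  2.55829827, -0.15239029]), 'contact_force': array([ 0.21328477,  0.18842749, -0.04261484]), 'wrist_torque': array([ 0.11615132,  0.23211482, -0.02471884]), 'opening': 0.08526823814459258}
```

View pics/s8.png

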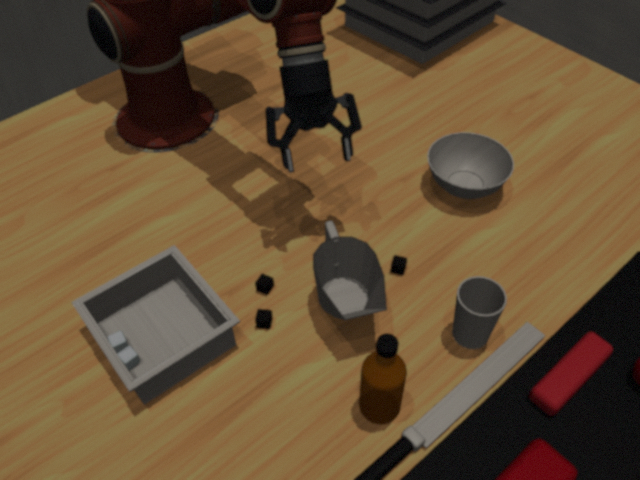

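View pics/t8.png

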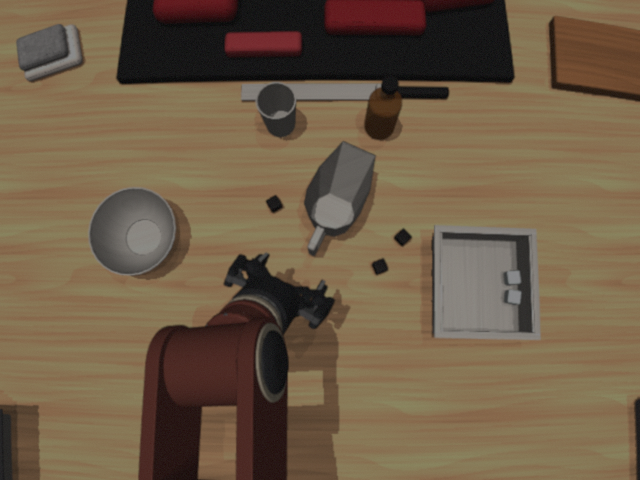

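The jug stands upright, empty and released at its original spot. Both cubes are on the pan floor, at (513,277) and (513,297) in the top view. The pan hasn't moved, and the gripper is clear of everything.

```bash
python3 -c "
from h import *
print(ctrl.finish_job())"
```

```text
the job is handed in; nothing more can be done
None
```

I gripped the jug by its handle bar, lifted it and turned it upright so the spout faced the rectangular pan. I then tilted it about 86° over the pan and set it back down upright where it started. The job is handed in at about 22 s of the 61 s allowed; no verdict was reported.

**Last checks, from the scene and top views:**
- **Ice:** both cubes lie on the pan floor near its far wall, and the jug is empty.
- **Pan:** it looks level and in the same place as at the start.
- **Jug:** it stands upright and outside the pan. The network's handle mark was within about 5 px of its first reading in the scene view and 1 px in the top view.
- **Gripper:** it is open and about 0.12 m back from the jug, with wrist force near zero.

No check failed. The one small disagreement was in the network's pan mark, which shifted by 2–3 px between readings even though the pan's edges did not visibly move. The black cubes look untouched.

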